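# Put the coil winder in gear and slack off its clamp nut

## Task

Put the coil winder in gear: ease the ball-topped gear lever across towards the nut side and rock the spindle (its handwheel has a handle) until the teeth drop into mesh and the lever is fully home. Keep off the four-armed clamp nut until then; with the gear holding the spindle, slacken it by at least an eighth of a turn and leave the winder in gear: the nut may have a left-hand thread, so feel which way it gives. Never force anything on the machine, and leave the other things on the bench where they are.

Things in the scene. Friction and masses are not known exactly. Their poses are not given: they have to be found in the camera images.
- winder: bench coil winder screwed to the bench, motor off. Origin on the bench under the spindle's middle; +y along the spindle towards the handwheel, +x to the motor (away from the robot), z up; below, x and y are in this frame. Spindle axis 130 mm up. Standards at y +92 and -68 mm, 164 mm high. From +y: handwheel, standard, sliding gear, toothed flange, standard, bobbin (radius 38, y -89 to -145 mm), clamp nut
- teeth (a point): where the teeth meet: fixed point on the spindle axis, y +3 mm. The sliding gear (moved by the lever; the stopped motor holds it firmly at an angle that varies) and the flange (turns with the spindle) each have four block teeth, 90 degrees apart, face to face. At the start tooth faces tooth: the spindle must turn, either way, by 4 to 75 degrees before they enter. In mesh it has 0.3 rad of play
- handle_mid (a point): middle (y +156 mm) of the handwheel's handle: a black peg 22 mm in diameter, parallel to the spindle, 60 mm from its axis, y +126 to +186 mm, standing out of the handwheel (150 mm diameter, y +108 to +124 mm). It turns with the spindle and starts near the top
- spindle (a joint): angle of spindle, handwheel, flange and bobbin about the winder's y, rad; 0: handle straight up; positive: handle goes towards +x. Starts within -0.4 to 0.4. Out of gear it turns easily (1 N at the handle). If the teeth enter only part way while the handle is pushed, side load holds them: ease the handle back a little and the lever drops home
- lever_ball (a point): centre of the steel ball, 48 mm diameter, on top of the gear lever, a 12 mm rod on the robot's side of the spindle (x -55 mm). The ball's centre is 200 mm from the pivot, which lies 80 mm above the bench at y +42 mm. Out of gear the lever leans 0.13 rad towards the handwheel (+y); it goes into gear towards the nut (-y)
- gear_lever (a joint): angle of the gear lever, rad: 0 out of gear (start), 0.13 upright, about 0.25 teeth tip to tip, 0.52 fully home. Its heavy ball throws it over: short of upright it falls back, past upright it falls on towards gear and, let go, stays leaning on the teeth and drops home by its own weight when they line up. It takes about 1 N at the ball
- nut_arms: arms of the clamp nut; origin on the spindle axis, y -190 mm, in the middle of the four arms. They stand at right angles, 13 mm thick, with 20 mm balls centred 56 mm from the axis, all steel. An arm's angle from upright, positive towards +x, is spindle + clamp_nut + pi/4 (and every pi/2 on). In mesh one arm stands upright within 0.35 rad
- clamp_nut (a joint): angle of the clamp nut on the spindle, rad: 0 tight (start), at a hard stop; grows as the nut slackens. The hand of the thread is not marked: feel which way it gives. It takes about 0.4 N m (9 N at 45 mm from the axis), more than the free spindle, which just turns along unless it is in gear
- wire_reel: reel of copper wire standing on end, 76 mm diameter, 62 mm high; not part of the job. Origin under its middle, on the bench
- solder_reel: small reel of solder standing on end, 60 mm diameter, 45 mm high; not part of the job. Origin under its middle, on the bench
- spare_bobbin: empty brown bobbin standing on end, 76 mm diameter, 56 mm high; not part of the job. Origin under its middle, on the bench
- multimeter: hand-held meter lying on its back, 150 x 75 x 34 mm; not part of the job. Origin under its middle, on the bench
- driver: screwdriver lying on the bench, about 200 mm long; not part of the job
- spanner: open-ended spanner lying on the bench, about 200 mm long; not part of the job
- flux_jar: small jar, 54 mm diameter, 50 mm high; not part of the job. Origin under its middle, on the bench

How it is judged:
By the outcome, as a careful person would: the job done as asked, in the order asked, and still so for the second after the job is handed in, with the robot touching nothing.
It also fails if it takes over 67 s, if anything falls off the work surface, if the arm or the gripper's body presses on something with over 40 N, if the wrist force passes 120 N, or if a joint passes its speed limit or range.

## Robot

A 6-joint arm with a two-finger parallel gripper is mounted at the origin on the work surface. World frame = base frame: x ahead of the robot, y to its left, z up, the work surface at z = 0. Lengths are in m, angles in degrees, forces in N, time in s.
With the tool pointing down it reaches from about 0.375 to 0.975 m from the base axis. Payload 3.8 kg.
Tool frame: the origin (TCP) lies on the centre line of the jaws, within the pads' length; the fingertips stand bot.tips_ahead ahead of it and the grasp point (between the pads) lies 2 mm behind it (bot.tips_ahead is the distance from the TCP to the fingertips, in m); y points along the fingers, z is the direction in which the jaws open and shut, and the axes are right-handed (so a half turn about y gives the same grasp; the last joint's range is limited). The gripper opens to 88 mm and grips with 3 to 60 N. Pads are 18 mm wide; open, the fingers measure 123 mm over their backs; the gripper's body (75 mm by 187 mm) begins 45 mm behind the grasp point.
Start: joints at [70.193, 15.12, 91.902, -0, 72.978, -2.114], TCP at [0.205, 0.643, 0.256] pointing down, gripper open.
Joint ranges: [-150.88, 150.88], [-54.13, 125.18], [17.81, 147.31], [-75.09, 255.09], [0, 152.58], [-146.25, 146.25]. Speed limits (degrees/s): [147.25, 147.25, 180, 180, 180, 180].

## Interface

Orientations are given as a 3x3 rotation matrix whose columns are the frame's x, y, z axes.
In Python, from workcell import bot, optics gives the robot as it stands. The module is installed in compiled form; this text tells all that it offers.
- The arm moves only by the tool servo_tool, never from a script. Its arguments are lists of equal length, an entry for each row: "dp": the shift along the tool's x, y, z in cm, a list of three; "roll": the turn about the tool's y in rad; "gripper": the opening, from 0 (shut) to 1 (fully open). A call has 1 to 20 rows; each row is the pose to reach, as a shift and turn from the pose commanded when the call began, along the tool's axes at that moment; what a row does not reach only later rows make up. A row lasts 1/12 s, in which the tool goes at most 41.7 mm and 7.16 degrees, less where a joint would pass 70% of its speed; a pose out of reach is approached as far as the arm can. A call with a gripper value outside its range is refused whole. The fingers move at their own pace and stop on an object; "grip_force" is the grip in N (left out, the last holds). Time passes only in rows, so rows that repeat a pose let the fingers close. It gives the time, the measured TCP pose, the force and the opening at its end, in the units of the state.
- bot.sense(): the state, without advancing time (a new reading comes with each control period).
- optics.capture(name): name is "scene" or "top" or "wrist"; returns the picture (384x512x3 uint8, red, green, blue); there is no depth.
- optics.camera_info(name): a dict with "fx", "fy", "cx", "cy" (pixels), "extrinsics" (4x4, takes a point from camera to world coordinates); the wrist camera has in their place "T_tool_cam" (4x4, takes a point from camera to tool coordinates, whose origin is the TCP and whose axes are the tool frame's). Camera axes: x right, y up, looking along -z (the intrinsics and any distortion apply to the point x, -y, -z); pixel columns grow to the right and rows downward; lengths in m; the calibration is good to about 2 mm. A picture is of the moment at which its call begins: read the wrist's pose just before it. camera_info takes no time and is no camera call.
- bot.sign_off(): hands the job in, once; it reports no verdict.
Trained networks look in the newest picture that a camera, given by its name, has taken for a name from the list of things; names that differ only in an ending like _2 or _b are one class to them, and where a whole thing is asked for, a point or a joint stands for the part that bears it (a point fixed in the world has none). Each returns a list of dicts, best first, with "confidence" (0 to 1); they miss things now and then, are a little off and sometimes report something else, mostly with a low value. They report only what shows in the picture. A call takes as long as a camera call.
- optics.look_for(camera, name): "at" ([x, y, z] in m, in world coordinates, good to about 4 mm: the middle of the surface that is visible of it).
- optics.regions_of(camera, name): "mask" (384x512 bool, what is visible of it).
- optics.mark_of(camera, name): "at" ([x, y, z] in m, in world coordinates, good to about 4 mm: a listed point, or the origin of a listed thing).
The state is a dict: "t": time; "joint_positions": joint angles; "joint_velocities": joint speeds; "effort": joint torques, N m; "position": TCP position; "tcp_rot": TCP orientation; "wrist_force": force on the tool from outside, world axes, zero at the start; "ft_torque": the same for the moment, N m; "finger_gap": finger opening in m.
Only numpy, scipy, OpenCV 4.12 (cv2) and the standard library are available. Lean on these libraries where they do the work, as an engineer would, in place of code of your own. Each camera call takes 0.05 s, during which the arm holds its last target.

## Working session

There is one attempt and no reset: what is moved stays moved. The work goes in short steps, Python scripts to look and compute and a tool call to move; the robot and the scene stay as the last step left them, time stands still between calls to the robot, and variables do not carry over. Pictures are saved under pics/ and viewed, and the job is handed in when it is done.

Besides the shell and the picture viewer there is one more tool, called after ">>>" in YAML: its name, and indented under it one key for each argument. servo_tool: Moves the arm, as the interface text tells. Its arguments: {"type":"object","properties":{"dp":{"type":"array"},"roll":{"type":"array"},"gripper":{"type":"array"},"grip_force":{"type":"number"}},"required":["dp","roll","gripper"]}

```bash
mkdir -p pics; ls
cat > h.py <<'E'
import numpy as np, cv2
from workcell import bot, optics
np.set_printoptions(precision=4,suppress=True)
def snap(cam,fn):
    im=optics.capture(cam); cv2.imwrite('pics/'+fn,im[:,:,::-1].copy()); return im
def proj(cam,P):
    i=optics.camera_info(cam); E=np.array(i['extrinsics']); p=np.linalg.inv(E)@np.r_[P,1]
    return i['cx']+i['fx']*p[0]/-p[2], i['cy']+i['fy']*p[1]/p[2]
E
python3 - <<'E'
from h import *
s=bot.sense(); print({k:np.round(v,3) for k,v in s.items()}, bot.tips_ahead)
for c in ['scene','top']:
    snap(c,c+'0.png')
    for n in ['winder','handle_mid','lever_ball','nut_arms','teeth']:
        r=optics.mark_of(c,n); print(c,n,[(np.round(q['at'],4),round(q['confidence'],2)) for q in r[:2]])
    print(optics.camera_info(c))
print(bot.sense()['t'])
E
```

```text
pics
{'t': np.float64(0.0), 'joint_positions': array([70.192, 15.169, 91.982,  0.002, 72.977, -2.115]), 'joint_velocities': array([-0.044, -0.14 , -0.003, -0.074,  0.073, -0.006]), 'effort': array([ -0.002, -50.211, -35.687,   0.073,   0.03 ,  -0.   ]), 'position': array([0.205, 0.642, 0.254]), 'tcp_rot': array([[ 0.953, -0.001,  0.304],
       [-0.304, -0.002,  0.953],
       [-0.   , -1.   , -0.002]]), 'wrist_force': array([ 1.001,  0.461, -0.152]), 'ft_torque': array([ 0.013,  0.012, -0.026]), 'finger_gap': np.float64(0.088)} 0.017
scene winder [(array([ 0.5545,  0.0145, -0.003 ]), 0.69)]
scene handle_mid [(array([0.5729, 0.1691, 0.1859]), 0.71)]
scene lever_ball [(array([0.4983, 0.0862, 0.2789]), 0.91)]
scene nut_arms [(array([ 0.5385, -0.1746,  0.1271]), 0.74), (array([ 0.5136, -0.4386,  0.0013]), 0.65)]
scene teeth [(array([0.5535, 0.0288, 0.1336]), 0.56)]
{'fx': 481.19605712712473, 'fy': 481.19605712712473, 'cx': 247.85438604424672, 'cy': 189.5454818834237, 'extrinsics': array([[-0.8259, -0.3636,  0.4309,  1.1629],
       [ 0.5636, -0.5503,  0.616 ,  0.8652],
       [ 0.0131,  0.7516,  0.6595,  1.1544],
       [ 0.    ,  0.    ,  0.    ,  1.    ]])}
top winder [(array([0.5528, 0.016 , 0.0022]), 0.66)]
top handle_mid [(array([0.573 , 0.1686, 0.1865]), 0.8)]
top lever_ball [(array([0.5012, 0.0869, 0.2772]), 0.73)]
top nut_arms [(array([ 0.5431, -0.1717,  0.1302]), 0.68)]
top teeth [(array([0.5507, 0.028 , 0.1292]), 0.84), (array([ 0.5146, -0.4416, -0.001 ]), 0.56)]
{'fx': 398.3516815224651, 'fy': 398.3516815224651, 'cx': 253.63787754529918, 'cy': 189.39991204611465, 'extrinsics': array([[-0.017 ,  0.993 , -0.1165,  0.3935],
       [-0.9998, -0.0175, -0.0029, -0.0331],
       [-0.005 ,  0.1165,  0.9932,  1.3541],
       [ 0.    ,  0.    ,  0.    ,  1.    ]])}
0.6
```

View pics/scene0.png

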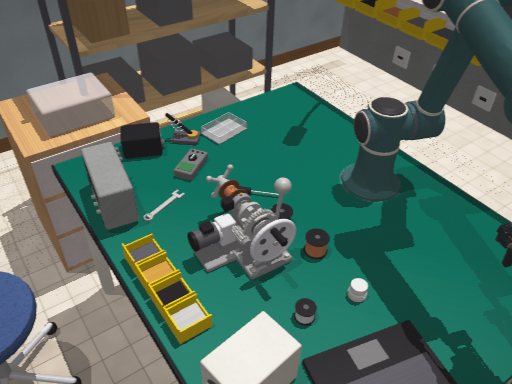

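View pics/top0.png

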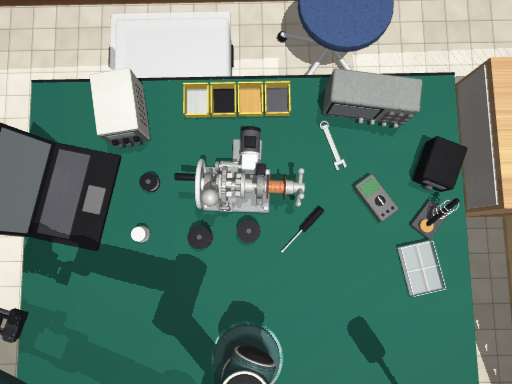

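The scene view shows the winder mid-table, with the ball at about (283,186), the handle at about (280,238) and the nut at about (225,178). The top view shows the handle at about (186,177) and the nut at about (300,186). Next I'll fit the winder pose.

```bash
cat >> h.py <<'E'
O=np.array([0.5535,0.0148]); PSI=0.063
def w2w(p):  # winder frame -> world
    c,s=np.cos(PSI),np.sin(PSI)
    return np.array([O[0]+c*p[0]+s*p[1], O[1]-s*p[0]+c*p[1], p[2]])
def inv(P):
    c,s=np.cos(PSI),np.sin(PSI); d=np.array(P[:2])-O
    return np.array([c*d[0]-s*d[1], s*d[0]+c*d[1], P[2]])
def move(P,jaw=None):
    """dp(cm), roll to get TCP to world P, jaw along winder axis 'x' or 'y'"""
    s=bot.sense(); R=np.array(s['tcp_rot']); d=R.T@(np.array(P)-s['position'])*100
    out=[np.round(d,2)]
    if jaw:
        t=np.array([np.sin(PSI),np.cos(PSI),0]) if jaw=='y' else np.array([np.cos(PSI),-np.sin(PSI),0])
        t=R.T@t; r=np.arctan2(t[0],t[2]); out.append(('roll',round(r,3),'or',round(r-np.sign(r)*np.pi,3)))
    return out
E
python3 - <<'E'
from h import *
from scipy.optimize import least_squares
obs={'o':[(.5545,.0145,-.003),(.5528,.016,.0022)],'h':[(.5729,.1691,.1859),(.573,.1686,.1865)],'b':[(.4983,.0862,.2789),(.5012,.0869,.2772)],'n':[(.5385,-.1746,.1271),(.5431,-.1717,.1302)],'t':[(.5535,.0288,.1336),(.5507,.028,.1292)]}
def mod(v):
    c,s=np.cos(v[2]),np.sin(v[2]); a=v[3]
    f=lambda p:np.array([v[0]+c*p[0]+s*p[1],v[1]-s*p[0]+c*p[1],p[2]])
    return {'o':f((0,0,0)),'h':f((.06*np.sin(a),.156,.13+.06*np.cos(a))),'b':f((-.055,.042+.2*np.sin(.13),.08+.2*np.cos(.13))),'n':f((0,-.19,.13)),'t':f((0,.003,.13))}
r=least_squares(lambda v:np.concatenate([np.array(q)-mod(v)[k] for k in obs for q in obs[k]]),[.55,.015,.06,.1],loss='soft_l1',f_scale=.003)
print(r.x,{k:v for k,v in mod(r.x).items()})
im=cv2.imread('pics/top0.png'); im=cv2.resize(im[110:260,130:340],None,fx=3.8,fy=3.8,interpolation=cv2.INTER_CUBIC)
import h; h.O=r.x[:2]; h.PSI=r.x[2]
for p,c in [((0,-.19,.13),(0,0,255)),((0,.124,.13),(0,0,255)),((-.055,.068,.278),(0,255,0)),((.06*np.sin(r.x[3]),.156,.189),(255,0,255)),((.06*np.sin(r.x[3]),.186,.189),(255,0,255)),((0,-.2,.130),(0,255,255)),((0,.092,.164),(255,255,0)),((0,-.068,.164),(255,255,0))]:
    u,v=proj('top',w2w(p)); cv2.circle(im,(int((u-130+.5)*3.8),int((v-110+.5)*3.8)),4,c,-1)
cv2.imwrite('pics/top0z.png',im)
E
```

```text
[0.5518 0.0162 0.0529 0.2256] {'o': array([0.5518, 0.0162, 0.    ]), 'h': array([0.5735, 0.1713, 0.1885]), 'b': array([0.5005, 0.087 , 0.2783]), 'n': array([ 0.5418, -0.1735,  0.13  ]), 't': array([0.552 , 0.0192, 0.13  ])}
```

View pics/top0z.png

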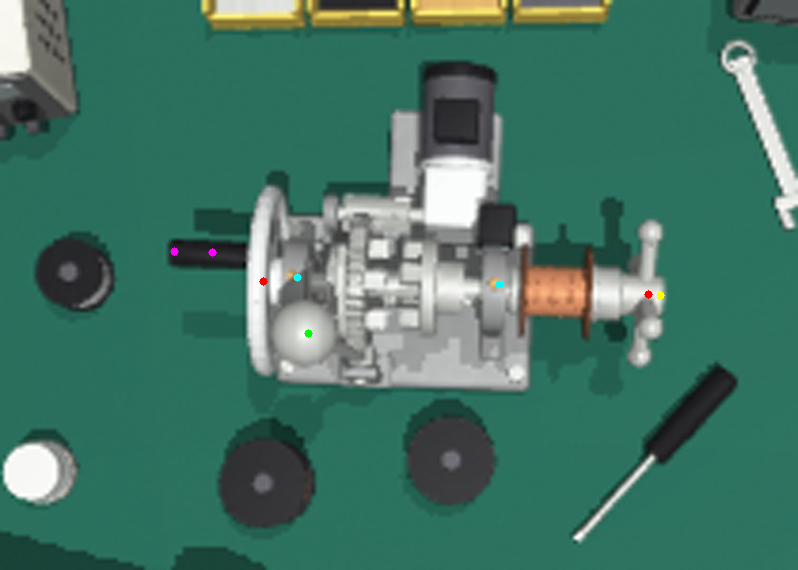

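```bash
sed -i 's/^O=.*/O=np.array([0.5518,0.0162]); PSI=0.053/' h.py
python3 - <<'E'
from h import *
print(move((.5005,.087,.36),'y'))
E
```

```text
[array([ 45.04, -10.43, -44.  ]), ('roll', np.float64(-0.256), 'or', np.float64(2.886))]
```

>>> servo_tool:
  dp:
    - [5,-9,-5]
    - [45,-10.4,-44]
    - [45,-10.4,-44]
    - [45,-10.4,-44]
    - [45,-10.4,-44]
    - [45,-10.4,-44]
    - [45,-10.4,-44]
    - [45,-10.4,-44]
    - [45,-10.4,-44]
    - [45,-10.4,-44]
    - [45,-10.4,-44]
    - [45,-10.4,-44]
    - [45,-10.4,-44]
    - [45,-10.4,-44]
    - [45,-10.4,-44]
    - [45,-10.4,-44]
    - [45,-10.4,-44]
    - [45,-10.4,-44]
    - [45,-10.4,-44]
    - [45,-10.4,-44]
  roll: [0,-0.256,-0.256,-0.256,-0.256,-0.256,-0.256,-0.256,-0.256,-0.256,-0.256,-0.256,-0.256,-0.256,-0.256,-0.256,-0.256,-0.256,-0.256,-0.256]
  gripper: [1,1,1,1,1,1,1,1,1,1,1,1,1,1,1,1,1,1,1,1]

```text
t: 2.27
position: [0.4995, 0.0882, 0.3595]
tcp_rot: [[0.999, -0.001, 0.051], [-0.051, 0.0, 0.999], [-0.001, -1.0, 0.0]]
wrist_force: [-0.3, 0.1, 0.0]
finger_gap: 0.088
```

Run:
```python
from h import *
s=bot.sense(); print(s['t'],s['position'],s['tcp_rot'],s['joint_positions'],s['wrist_force'])
snap('wrist','w1.png')
for n in ['lever_ball','handle_mid']: print(optics.mark_of('wrist',n)[:1])
print(move((.5005,.087,.285),'y'))
```

```text
2.2667 [0.4995 0.0882 0.3595] [[ 0.9987 -0.0005  0.0514]
 [-0.0514  0.0004  0.9987]
 [-0.0005 -1.      0.0004]] [  7.1788  -6.0553 103.8482   0.0286  82.2333 -79.8767] [-0.2735  0.0598  0.0026]
[{'at': [0.4962, 0.0885, 0.2793], 'confidence': 0.73}]
[{'at': [0.5733, 0.1709, 0.1893], 'confidence': 0.7}]
[array([ 0.1 ,  7.46, -0.13]), ('roll', np.float64(0.002), 'or', np.float64(-3.139))]
```

>>> servo_tool:
  dp:
    - [0,3,0]
    - [0,6,0]
    - [0,7.4,-0.1]
    - [0,7.4,-0.1]
    - [0,7.4,-0.1]
    - [0,7.4,-0.1]
    - [0,7.4,-0.6]
    - [0,7.4,-1.1]
    - [0,7.4,-1.6]
    - [0,7.4,-2.1]
    - [0,7.4,-2.6]
    - [0,7.4,-3.1]
  roll: [0,0,0,0,0,0,0,0,0,0,0,0]
  gripper: [1,1,1,0.75,0.75,0.75,0.75,0.75,0.75,0.75,0.75,0.75]
  grip_force: 5

```text
t: 3.42
position: [0.4985, 0.0554, 0.286]
tcp_rot: [[0.999, 0.0, 0.053], [-0.053, -0.0, 0.999], [0.0, -1.0, -0.0]]
wrist_force: [-0.1, 0.7, 0.5]
finger_gap: 0.0663
```

Run:
```python
from h import *
s=bot.sense(); print(s['t'],inv(s['position']),s['finger_gap'],s['wrist_force'])
snap('scene','s2.png')
r=optics.mark_of('scene','lever_ball')[:1]; print(r, [inv(q['at']) for q in r])
```

```text
3.4167 [-0.0553  0.0363  0.286 ] 0.06628679264098633 [-0.0594  0.6666  0.5404]
[{'at': [0.6979, -0.3051, -0.0042], 'confidence': 0.64}] [array([ 0.1629, -0.3131, -0.0042])]
```

>>> servo_tool:
  dp:
    - [0,0,-0.3]
    - [0,0,-0.6]
    - [0,0,-0.9]
    - [0,0,-1.2]
    - [0,0,-1.5]
    - [0,0,-1.8]
    - [0,0,-2.0]
    - [0,0,-2.0]
    - [0,0,-2.0]
  roll: [0,0,0,0,0,0,0,0,0]
  gripper: [0.75,0.75,0.75,0.75,0.75,0.75,0.75,0.75,0.75]

```text
t: 4.27
position: [0.4974, 0.0361, 0.2857]
tcp_rot: [[0.999, 0.0, 0.053], [-0.053, 0.0, 0.999], [0.0, -1.0, 0.0]]
wrist_force: [0.7, -0.2, 1.1]
finger_gap: 0.0657
```

Run:
```python
from h import *
s=bot.sense(); print(s['t'],inv(s['position']),s['finger_gap'],s['wrist_force'])
snap('scene','s2.png'); snap('wrist','w2.png')
for c in ['scene','wrist']:
    r=optics.mark_of(c,'lever_ball')[:1]; print(r, [inv(q['at']) for q in r])
```

```text
4.2667 [-0.0553  0.017   0.2857] 0.06570157612236568 [ 0.6931 -0.1537  1.1344]
[{'at': [0.4981, 0.0339, 0.2798], 'confidence': 0.93}] [array([-0.0546,  0.0148,  0.2798])]
[{'at': [0.4119, 0.3444, -0.0011], 'confidence': 0.32}] [array([-0.1571,  0.3203, -0.0011])]
```

View pics/w2.png

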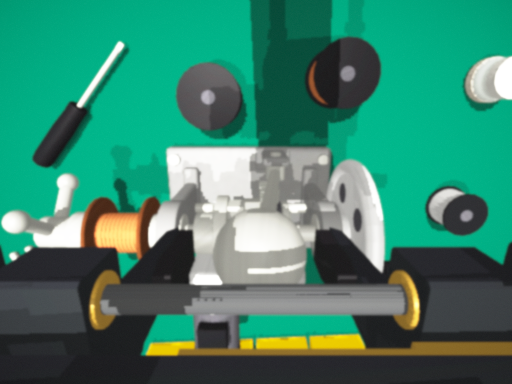

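The wrist view shows the ball resting between the fingers at about (260,250). It is past upright and leaning on the teeth. I'll raise clear and go to the handle.

Run:
```python
from h import *
print(move(w2w((.012,.172,.365)),'x'), move(w2w((.012,.172,.280)),'x'))
```

```text
[array([ 6.74, -7.93, 15.48]), ('roll', np.float64(1.571), 'or', np.float64(-1.57))] [array([ 6.74,  0.57, 15.48]), ('roll', np.float64(1.571), 'or', np.float64(-1.57))]
```

>>> servo_tool:
  dp:
    - [0,-4,0]
    - [0,-6.5,0]
    - [0,-6.5,0]
    - [6.7,-6.5,15.5]
    - [6.7,-6.5,15.5]
    - [6.7,-6.5,15.5]
    - [6.7,-6.5,15.5]
    - [6.7,-6.5,15.5]
    - [6.7,-6.5,15.5]
    - [6.7,-4,15.5]
    - [6.7,-1,15.5]
    - [6.7,0.5,15.5]
    - [6.7,0.5,15.5]
    - [6.7,0.5,15.5]
    - [6.7,0.5,15.5]
    - [6.7,0.5,15.5]
    - [6.7,0.5,15.5]
  roll: [0,0,0,1.571,1.571,1.571,1.571,1.571,1.571,1.571,1.571,1.571,1.571,1.571,1.571,1.571,1.571]
  gripper: [0.75,0.75,0.75,0.6,0.6,0.6,0.6,0.6,0.6,0.6,0.6,0.6,0.6,0.6,0.6,0.6,0.6]

```text
t: 5.88
position: [0.5723, 0.1875, 0.28]
tcp_rot: [[-0.055, -0.001, 0.998], [-0.998, -0.0, -0.055], [0.0, -1.0, -0.001]]
wrist_force: [0.2, 0.6, 0.6]
finger_gap: 0.0528
```

Run:
```python
from h import *
s=bot.sense(); print(s['t'],inv(s['position']),s['finger_gap'],s['wrist_force'],s['joint_positions'])
snap('scene','s3.png'); snap('wrist','w3.png')
for c in ['scene','wrist']:
  for n in ['lever_ball','handle_mid']:
    r=optics.mark_of(c,n)[:1]; print(c,n, [(inv(q['at']),q['confidence']) for q in r])
print(move(w2w((.012,.172,.19)),'x'))
```

```text
5.8833 [0.0114 0.1722 0.28  ] 0.05282928899130846 [0.1722 0.6032 0.5993] [15.7722  6.5119 99.4665  0.0007 74.0652 18.9149]
scene lever_ball [(array([-0.0547,  0.0165,  0.2764]), 0.65)]
scene handle_mid [(array([0.0145, 0.1527, 0.1848]), 0.62)]
wrist lever_ball []
wrist handle_mid [(array([0.0114, 0.1538, 0.1889]), 0.91)]
[array([0.01, 9.06, 0.04]), ('roll', np.float64(0.001), 'or', np.float64(-3.14))]
```

View pics/s3.png

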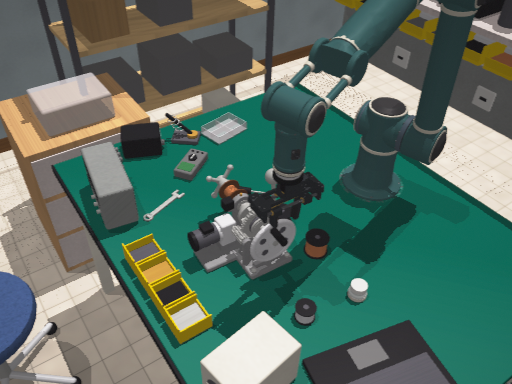

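View pics/w3.png

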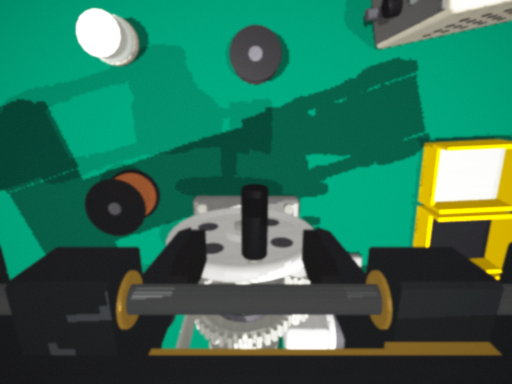

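The handle is centred between the jaws in the wrist view, at about (255,220). I'll descend and straddle it loosely.

>>> servo_tool:
  dp:
    - [0,4,0]
    - [0,7.5,0]
    - [0,9,0]
    - [0,9,0]
    - [0,9,0]
    - [0,9,0]
    - [0,9,0]
  roll: [0,0,0,0,0,0,0]
  gripper: [0.6,0.6,0.6,0.34,0.34,0.34,0.34]

```text
t: 6.77
position: [0.5741, 0.1879, 0.1933]
tcp_rot: [[-0.053, 0.004, 0.999], [-0.999, 0.001, -0.053], [-0.001, -1.0, 0.004]]
wrist_force: [-0.3, -0.3, -1.2]
finger_gap: 0.0303
```

Run:
```python
from h import *
s=bot.sense(); print(s['t'],inv(s['position']),s['finger_gap'],s['wrist_force'])
p=inv(s['position']); 
for a in np.arange(.2,-1.3,-.06):
    d=np.array([.06*np.sin(a)-.0119, 0, -(.06*np.cos(a)-.0588)])
    print(round(a,2),'dz(cm)',round(d[0]*100,2),'dy',round(d[2]*100,2))
```

```text
6.7667 [0.0132 0.1726 0.1933] 0.030321503660341576 [-0.2961 -0.2559 -1.2377]
0.2 dz(cm) 0.0 dy -0.0
0.14 dz(cm) -0.35 dy -0.06
0.08 dz(cm) -0.71 dy -0.1
0.02 dz(cm) -1.07 dy -0.12
-0.04 dz(cm) -1.43 dy -0.12
-0.1 dz(cm) -1.79 dy -0.09
-0.16 dz(cm) -2.15 dy -0.04
-0.22 dz(cm) -2.5 dy 0.02
-0.28 dz(cm) -2.85 dy 0.11
-0.34 dz(cm) -3.19 dy 0.22
-0.4 dz(cm) -3.53 dy 0.35
-0.46 dz(cm) -3.85 dy 0.5
-0.52 dz(cm) -4.17 dy 0.67
-0.58 dz(cm) -4.48 dy 0.86
-0.64 dz(cm) -4.77 dy 1.07
-0.7 dz(cm) -5.06 dy 1.29
-0.76 dz(cm) -5.32 dy 1.53
-0.82 dz(cm) -5.58 dy 1.79
-0.88 dz(cm) -5.81 dy 2.06
-0.94 dz(cm) -6.04 dy 2.34
-1.0 dz(cm) -6.24 dy 2.64
-1.06 dz(cm) -6.42 dy 2.95
-1.12 dz(cm) -6.59 dy 3.27
-1.18 dz(cm) -6.74 dy 3.59
-1.24 dz(cm) -6.86 dy 3.93
```

>>> servo_tool:
  dp:
    - [0,0,-0.35]
    - [0,0,-0.7]
    - [0,0,-0.7]
    - [0,-0.1,-1.05]
    - [0,-0.1,-1.05]
    - [0,-0.1,-1.4]
    - [0,-0.1,-1.4]
  roll: [0,0,0,0,0,0,0]
  gripper: [0.34,0.34,0.34,0.34,0.34,0.34,0.34]

```text
t: 7.35
position: [0.5582, 0.1883, 0.192]
tcp_rot: [[-0.053, 0.0, 0.999], [-0.999, 0.0, -0.053], [-0.0, -1.0, 0.0]]
wrist_force: [2.2, 0.0, 2.2]
finger_gap: 0.03
```

```bash
cat > chk.py <<'E'
from h import *
import sys
s=bot.sense(); print(s['t'],inv(s['position']),s['finger_gap'],s['wrist_force'],s['ft_torque'])
snap('scene',sys.argv[1]+'.png')
for n in sys.argv[2:]:
    r=optics.mark_of('scene',n)[:1]; print(n, [(inv(q['at']),round(q['confidence'],2)) for q in r])
E
python3 chk.py s4 lever_ball
```

```text
7.35 [-0.0027  0.1722  0.192 ] 0.02997303887454662 [2.24   0.012  2.2242] [-0.0509 -0.2372  0.016 ]
lever_ball [(array([-0.0571,  0.0208,  0.2794]), 0.81)]
```

>>> servo_tool:
  dp:
    - [0,0,-0.35]
    - [0,0,-0.35]
    - [0,0.1,-0.7]
    - [0,0.1,-0.7]
    - [0,0.15,-1.05]
    - [0,0.15,-1.05]
    - [0,0.25,-1.4]
    - [0,0.25,-1.4]
  roll: [0,0,0,0,0,0,0,0]
  gripper: [0.34,0.34,0.34,0.34,0.34,0.34,0.34,0.34]

```text
t: 8.12
position: [0.5437, 0.1889, 0.1888]
tcp_rot: [[-0.053, -0.001, 0.999], [-0.999, -0.0, -0.053], [0.0, -1.0, -0.001]]
wrist_force: [0.3, 0.3, 0.2]
finger_gap: 0.0304
```

```bash
python3 chk.py s5 lever_ball
```

```text
8.1167 [-0.0173  0.172   0.1888] 0.030429081063178473 [0.3388 0.2987 0.1737] [-0.0863  0.0001 -0.0119]
lever_ball [(array([-0.0534,  0.0188,  0.2765]), 0.73)]
```

>>> servo_tool:
  dp:
    - [0,0.1,-0.35]
    - [0,0.1,-0.35]
    - [0,0.25,-0.7]
    - [0,0.25,-0.7]
    - [0,0.4,-1.0]
    - [0,0.4,-1.0]
    - [0,0.55,-1.3]
    - [0,0.55,-1.3]
  roll: [0,0,0,0,0,0,0,0]
  gripper: [0.34,0.34,0.34,0.34,0.34,0.34,0.34,0.34]

```text
t: 8.88
position: [0.5309, 0.1896, 0.1833]
tcp_rot: [[-0.053, -0.001, 0.999], [-0.999, -0.0, -0.053], [0.0, -1.0, -0.001]]
wrist_force: [0.7, -0.1, 0.2]
finger_gap: 0.03
```

```bash
python3 chk.py s6 lever_ball handle_mid
```

```text
8.8833 [-0.0301  0.172   0.1833] 0.02998444908530572 [ 0.7009 -0.0564  0.1683] [-0.0327 -0.0616  0.0598]
lever_ball [(array([-0.0566,  0.0191,  0.2778]), 0.69)]
handle_mid [(array([-0.0244,  0.1562,  0.1804]), 0.98)]
```

View pics/s6.png

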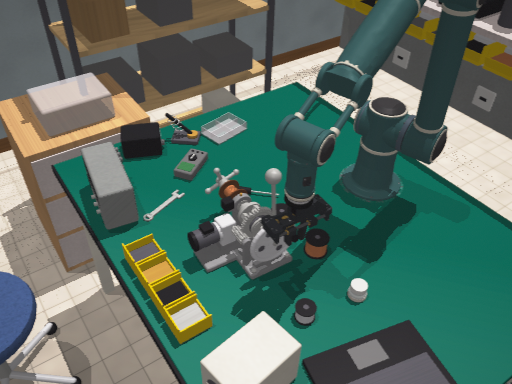

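The lever still leans on the teeth (ball at about (273,176)), so I'll keep turning.

>>> servo_tool:
  dp:
    - [0,0.2,-0.3]
    - [0,0.2,-0.3]
    - [0,0.4,-0.6]
    - [0,0.4,-0.6]
    - [0,0.6,-0.9]
    - [0,0.6,-0.9]
    - [0,0.85,-1.15]
    - [0,0.85,-1.15]
  roll: [0,0,0,0,0,0,0,0]
  gripper: [0.34,0.34,0.34,0.34,0.34,0.34,0.34,0.34]

```text
t: 9.7
position: [0.5192, 0.1901, 0.1745]
tcp_rot: [[-0.053, -0.002, 0.999], [-0.999, -0.0, -0.053], [0.0, -1.0, -0.002]]
wrist_force: [0.9, 0.9, -0.1]
finger_gap: 0.0299
```

```bash
python3 chk.py s7 lever_ball handle_mid
```

```text
9.7 [-0.0418  0.1719  0.1745] 0.029902915705212873 [ 0.8625  0.9466 -0.082 ] [-0.0494  0.0143 -0.0158]
lever_ball [(array([-0.0551,  0.0112,  0.2765]), 0.56)]
handle_mid [(array([-0.0376,  0.1515,  0.1727]), 0.63)]
```

>>> servo_tool:
  dp:
    - [0,0,0]
    - [0,0,0]
    - [0,0.25,-0.25]
    - [0,0.25,-0.25]
    - [0,0.25,-0.25]
  roll: [0,0,0,0,0]
  gripper: [0.34,0.34,0.34,0.34,0.34]

```text
t: 10.27
position: [0.5173, 0.1903, 0.1724]
tcp_rot: [[-0.053, -0.001, 0.999], [-0.999, -0.0, -0.053], [0.0, -1.0, -0.001]]
wrist_force: [0.5, -0.8, 0.2]
finger_gap: 0.03
```

```bash
python3 chk.py s8 lever_ball handle_mid; python3 -c "
import cv2;a=[cv2.resize(cv2.imread(f'pics/{n}.png')[150:270,190:330],None,fx=2.8,fy=2.8) for n in ['s6','s8']]
cv2.imwrite('pics/c8.png',cv2.hconcat(a))"
```

```text
10.2667 [-0.0437  0.172   0.1724] 0.029967098186591355 [ 0.5392 -0.822   0.2269] [-0.0692  0.0416  0.0005]
lever_ball [(array([-0.0536, -0.0339,  0.2669]), 0.81)]
handle_mid [(array([-0.0397,  0.1551,  0.1736]), 0.94)]
```

View pics/c8.png

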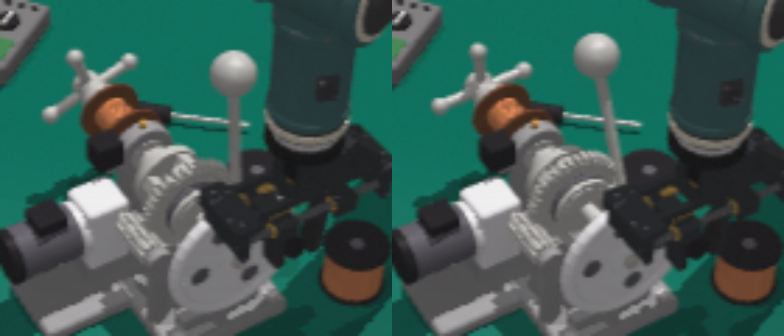

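The lever ball is at y −34 mm, which is fully home at 0.52 rad, and the crop confirms it leans over towards the nut. I'll release the handle, lift, and cross over to the nut.

Run:
```python
from h import *
print(move(w2w((.0036,-.19,.365)),'x'), move(w2w((.0036,-.19,.27)),'x'))
```

```text
[array([ 36.21, -19.24,   4.7 ]), ('roll', np.float64(0.0), 'or', np.float64(-3.142))] [array([36.21, -9.74,  4.7 ]), ('roll', np.float64(0.0), 'or', np.float64(-3.142))]
```

>>> servo_tool:
  dp:
    - [0,0,0.2]
    - [0,0,0.2]
    - [0,-4,0.2]
    - [0,-8,0.2]
    - [0,-12,0.2]
    - [0,-16,0.2]
    - [0,-19.2,0.5]
    - [3,-19.2,1]
    - [36.2,-19.2,4.7]
    - [36.2,-19.2,4.7]
    - [36.2,-19.2,4.7]
    - [36.2,-19.2,4.7]
    - [36.2,-19.2,4.7]
    - [36.2,-19.2,4.7]
    - [36.2,-19.2,4.7]
    - [36.2,-15,4.7]
    - [36.2,-10,4.7]
    - [36.2,-9.7,4.7]
    - [36.2,-9.7,4.7]
    - [36.2,-9.7,4.7]
  roll: [0,0,0,0,0,0,0,0,0,0,0,0,0,0,0,0,0,0,0,0]
  gripper: [0.6,0.6,0.6,0.6,0.6,0.6,0.6,0.6,0.6,0.6,0.6,0.6,0.6,0.6,0.6,0.6,0.6,0.6,0.6,0.6]

```text
t: 12.08
position: [0.5443, -0.1735, 0.2681]
tcp_rot: [[-0.054, -0.004, 0.999], [-0.999, 0.002, -0.054], [-0.001, -1.0, -0.004]]
wrist_force: [-0.1, -0.1, 1.5]
finger_gap: 0.0525
```

```bash
python3 chk.py s9 lever_ball handle_mid nut_arms
python3 - <<'E'
from h import *
snap('wrist','w9.png')
r=optics.mark_of('wrist','nut_arms')[:1]; print([(inv(q['at']),q['confidence']) for q in r])
i=optics.camera_info('wrist'); s=bot.sense(); im=cv2.imread('pics/w9.png')
T=np.eye(4); T[:3,:3]=s['tcp_rot']; T[:3,3]=s['position']; E=T@np.array(i['T_tool_cam'])
for p,c in [((0.0036,-.19,.186),(0,0,255)),((0,-.19,.13),(255,0,0))]:
    q=np.linalg.inv(E)@np.r_[w2w(p),1]; u=i['cx']+i['fx']*q[0]/-q[2]; v=i['cy']+i['fy']*q[1]/q[2]; print(u,v); cv2.circle(im,(int(u),int(v)),3,c,-1)
cv2.imwrite('pics/w9.png',im)
E
```

```text
12.0833 [ 0.0025 -0.1899  0.2681] 0.05253464169889311 [-0.1313 -0.1259  1.4782] [-0.0847 -0.0162 -0.0091]
lever_ball [(array([-0.056 , -0.0335,  0.2641]), 0.68)]
handle_mid [(array([-0.0401,  0.1562,  0.1729]), 0.81)]
nut_arms [(array([-0.0022, -0.1925,  0.1262]), 0.6)]
[(array([-0.0008, -0.1959,  0.1273]), 0.6)]
252.6696749891617 206.3557936490244
248.9102342520735 187.18564299160417
```

View pics/w9.png

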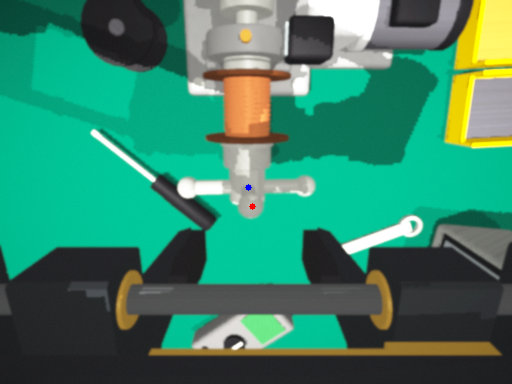

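View pics/s9.png

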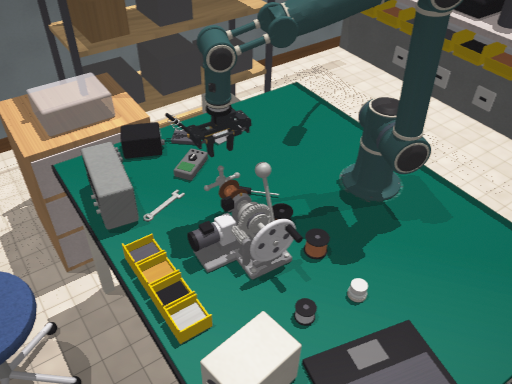

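The upright arm's ball is at (252,206) in the wrist view, right on my predicted mark. I'll descend to straddle it, then feel gently in the +x direction first.

>>> servo_tool:
  dp:
    - [0,4,0]
    - [0,7.5,0]
    - [0,8.3,0]
    - [0,8.3,0]
    - [0,8.3,0]
    - [0,8.3,0]
    - [0,8.3,0]
    - [0,8.3,0.3]
    - [0,8.3,0.5]
    - [0,8.3,0.7]
    - [0,8.3,0.7]
  roll: [0,0,0,0,0,0,0,0,0,0,0]
  gripper: [0.6,0.6,0.6,0.32,0.32,0.32,0.32,0.32,0.32,0.32,0.32]

```text
t: 13.3
position: [0.5526, -0.1742, 0.1873]
tcp_rot: [[-0.053, -0.0, 0.999], [-0.999, -0.0, -0.053], [0.0, -1.0, -0.0]]
wrist_force: [-2.1, 0.8, 1.4]
finger_gap: 0.0284
```

```bash
python3 chk.py s10 handle_mid
```

```text
13.3 [ 0.0109 -0.1901  0.1873] 0.028368016828766898 [-2.0828  0.8299  1.3687] [-0.0521  0.3829  0.0189]
handle_mid [(array([-0.0357,  0.1559,  0.1748]), 0.8)]
```

>>> servo_tool:
  dp:
    - [0,0,0.2]
    - [0,0,0.4]
    - [0,0,0.5]
  roll: [0,0,0]
  gripper: [0.32,0.32,0.32]

```text
t: 13.65
position: [0.5559, -0.1743, 0.1866]
tcp_rot: [[-0.053, -0.004, 0.999], [-0.999, 0.0, -0.053], [-0.0, -1.0, -0.004]]
wrist_force: [-7.6, 0.5, 5.6]
finger_gap: 0.0285
```

```bash
python3 chk.py s11 handle_mid
```

```text
13.65 [ 0.0141 -0.19    0.1866] 0.028457382772294156 [-7.6475  0.4815  5.5694] [-0.1008  1.2829  0.0135]
handle_mid []
```

>>> servo_tool:
  dp:
    - [0,0,0.15]
    - [0,0,0.3]
  roll: [0,0]
  gripper: [0.32,0.32]

```text
t: 13.92
position: [0.5585, -0.1744, 0.1865]
tcp_rot: [[-0.053, -0.004, 0.999], [-0.999, 0.0, -0.053], [-0.0, -1.0, -0.005]]
wrist_force: [-8.1, 0.3, 4.9]
finger_gap: 0.0281
```

```bash
python3 chk.py s12 handle_mid
```

```text
13.9167 [ 0.0168 -0.19    0.1865] 0.028108672468896197 [-8.0964  0.3113  4.8574] [-0.108   1.4038  0.0266]
handle_mid [(array([-0.0333,  0.1526,  0.1746]), 0.65)]
```

Resistance levels off at about 8 N while the arm keeps moving, so it gives in +x. I'll continue in small steps along the arc.

>>> servo_tool:
  dp:
    - [0,0.05,0.2]
    - [0,0.1,0.4]
    - [0,0.2,0.65]
    - [0,0.3,0.9]
  roll: [0,0,0,0]
  gripper: [0.32,0.32,0.32,0.32]

```text
t: 14.35
position: [0.5675, -0.1749, 0.1842]
tcp_rot: [[-0.053, -0.005, 0.999], [-0.999, 0.0, -0.053], [-0.0, -1.0, -0.005]]
wrist_force: [-8.5, 0.4, 9.1]
finger_gap: 0.0284
```

```bash
python3 chk.py s13 handle_mid lever_ball
```

```text
14.35 [ 0.0258 -0.19    0.1842] 0.028428309997811225 [-8.5394  0.4007  9.1162] [-0.0139  1.7138  0.0003]
handle_mid [(array([-0.0123, -0.4605,  0.0023]), 0.69)]
lever_ball [(array([-0.0559, -0.0347,  0.264 ]), 0.69)]
```

>>> servo_tool:
  dp:
    - [0,0,0.25]
    - [0,0,0.5]
    - [0,0.15,0.75]
    - [0,0.3,1.0]
    - [0,0.3,1.0]
  roll: [0,0,0,0,0]
  gripper: [0.32,0.32,0.32,0.32,0.32]

```text
t: 14.92
position: [0.577, -0.1754, 0.1799]
tcp_rot: [[-0.053, -0.006, 0.999], [-0.999, 0.001, -0.053], [-0.0, -1.0, -0.006]]
wrist_force: [-8.1, -1.1, 5.1]
finger_gap: 0.0282
```

```bash
python3 chk.py s14 handle_mid lever_ball; python3 -c "
import cv2
cv2.imwrite('pics/c14.png',cv2.resize(cv2.imread('pics/s14.png')[100:280,180:340],None,fx=3.3,fy=3.3))"
```

```text
14.9167 [ 0.0354 -0.19    0.1799] 0.02824884873969375 [-8.078  -1.1085  5.0513] [-0.1548  1.4365  0.0165]
handle_mid [(array([-0.0308,  0.1539,  0.1764]), 0.74)]
lever_ball [(array([-0.058 , -0.0335,  0.2643]), 0.68)]
```

View pics/c14.png

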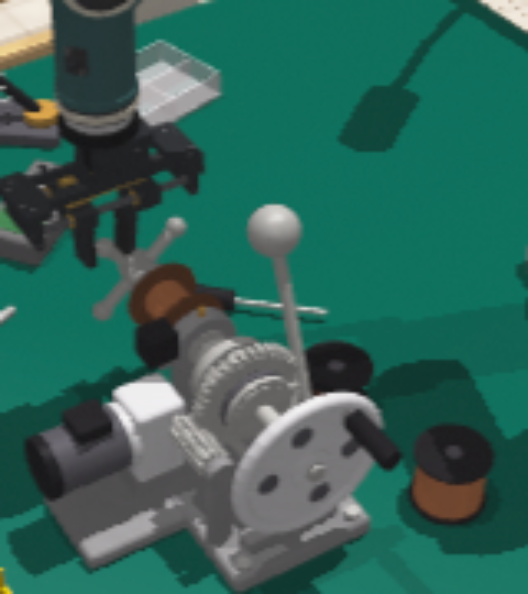

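>>> servo_tool:
  dp:
    - [0,0.15,0.25]
    - [0,0.35,0.5]
    - [0,0.55,0.7]
    - [0,0.75,0.9]
    - [0,0.95,1.1]
    - [0,1.1,1.3]
  roll: [0,0,0,0,0,0]
  gripper: [0.32,0.32,0.32,0.32,0.32,0.32]

```text
t: 15.57
position: [0.5894, -0.176, 0.169]
tcp_rot: [[-0.053, -0.007, 0.999], [-0.999, 0.001, -0.053], [-0.0, -1.0, -0.007]]
wrist_force: [-9.7, -0.4, 6.8]
finger_gap: 0.0294
```

```bash
python3 chk.py s15 handle_mid lever_ball
```

```text
15.5667 [ 0.0478 -0.1899  0.169 ] 0.029397510320927328 [-9.6555 -0.3658  6.8097] [-0.0702  1.8048  0.0128]
handle_mid [(array([-0.0358,  0.1548,  0.1746]), 0.6)]
lever_ball [(array([-0.0542, -0.034 ,  0.2625]), 0.62)]
```

I estimate the nut has slackened about 0.7 rad. For margin I'll take a second short stroke on the trailing arm.

>>> servo_tool:
  dp:
    - [0,0,-0.4]
    - [0,-2,-0.4]
    - [0,-5.5,-0.4]
    - [0,-5.5,-4]
    - [0,-5.5,-8.1]
    - [0,-5.5,-8.1]
    - [0,-5.5,-8.1]
  roll: [0,0,0,0,0,0,0]
  gripper: [0.36,0.4,0.6,0.6,0.6,0.6,0.6]

```text
t: 16.3
position: [0.5095, -0.1712, 0.2239]
tcp_rot: [[-0.054, -0.0, 0.999], [-0.999, 0.001, -0.054], [-0.001, -1.0, -0.0]]
wrist_force: [0.4, -0.0, -0.9]
finger_gap: 0.0529
```

```bash
python3 chk.py s16 handle_mid lever_ball nut_arms
python3 - <<'E'
from h import *
s=bot.sense(); snap('wrist','w16.png')
i=optics.camera_info('wrist'); im=cv2.imread('pics/w16.png')
T=np.eye(4); T[:3,:3]=s['tcp_rot']; T[:3,3]=s['position']; E=T@np.array(i['T_tool_cam'])
for a in [-.5,-.676,-.85,.7,.895,1.1]:
    q=np.linalg.inv(E)@np.r_[w2w((.056*np.sin(a),-.19,.13+.056*np.cos(a))),1]; u=i['cx']+i['fx']*q[0]/-q[2]; v=i['cy']+i['fy']*q[1]/q[2]; print(a,u,v); cv2.circle(im,(int(u),int(v)),2,(0,0,255),-1)
cv2.imwrite('pics/w16.png',im)
E
```

```text
16.3 [-0.0323 -0.1894  0.2239] 0.05287139901139963 [ 0.4036 -0.043  -0.8959] [-0.0336  0.0483 -0.0654]
handle_mid [(array([-0.0346,  0.1541,  0.1752]), 0.58)]
lever_ball [(array([-0.0569, -0.0361,  0.2621]), 0.94)]
nut_arms [(array([-0.0019, -0.1899,  0.1245]), 0.71)]
-0.5 257.8213872945572 226.09772748613494
-0.676 245.30333499340483 222.86410085559652
-0.85 235.25931784515393 219.11062213336868
0.7 352.43334301397607 222.2923590328657
0.895 359.78135055849145 217.98539465807164
1.1 363.72052439732977 213.09639164212362
```

View pics/w16.png

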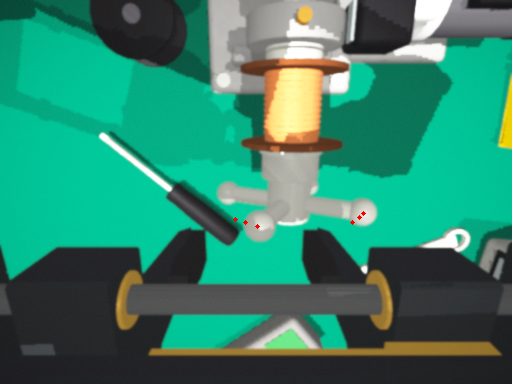

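In the wrist view the trailing arm's ball is at (261,227), about −0.46 rad, so the pushed arm is already at about 1.1 rad and the nut at about 0.9. I'll add a short second stroke for margin.

>>> servo_tool:
  dp:
    - [0,2,0.7]
    - [0,4,0.7]
    - [0,4,0.7]
    - [0,4,0.8]
    - [0,4,0.8]
    - [0,4,0.8]
    - [0,3.9,1.1]
    - [0,3.9,1.4]
    - [0,3.8,1.7]
    - [0,3.7,2.0]
    - [0,3.7,2.3]
    - [0,3.6,2.6]
  roll: [0,0,0,0,0,0,0,0,0,0,0,0]
  gripper: [0.6,0.6,0.6,0.32,0.32,0.32,0.32,0.32,0.32,0.32,0.32,0.32]

```text
t: 17.55
position: [0.5343, -0.1732, 0.1885]
tcp_rot: [[-0.053, -0.007, 0.999], [-0.999, 0.0, -0.053], [-0.0, -1.0, -0.007]]
wrist_force: [-10.1, -0.5, 3.7]
finger_gap: 0.0464
```

```bash
python3 chk.py s17 lever_ball handle_mid
```

```text
17.55 [-0.0074 -0.1901  0.1885] 0.04641684825274543 [-10.1301  -0.4562   3.7334] [-0.1685  1.7049  0.0131]
lever_ball [(array([-0.0564, -0.0346,  0.2637]), 0.62)]
handle_mid [(array([-0.0374,  0.1552,  0.1742]), 0.71)]
```

The fingers were pushed open because 5 N of grip is too weak for this load. I'll hold them at the current gap with more grip force and continue.

>>> servo_tool:
  dp:
    - [0,0,0]
    - [0,0,0.3]
    - [0,-0.1,0.6]
    - [0,-0.2,0.9]
    - [0,-0.2,1.2]
    - [0,-0.2,1.5]
    - [0,-0.2,1.5]
  roll: [0,0,0,0,0,0,0]
  gripper: [0.53,0.53,0.53,0.53,0.53,0.53,0.53]
  grip_force: 30

```text
t: 18.28
position: [0.551, -0.1744, 0.1926]
tcp_rot: [[-0.053, -0.004, 0.999], [-0.999, -0.001, -0.053], [0.001, -1.0, -0.003]]
wrist_force: [-8.7, -0.3, 8.0]
finger_gap: 0.0469
```

```bash
python3 chk.py s18 lever_ball handle_mid
```

```text
18.2833 [ 0.0093 -0.1904  0.1926] 0.04692842790378225 [-8.7498 -0.2853  7.9696] [-0.1418  1.6339  0.0554]
lever_ball [(array([-0.0556, -0.0348,  0.2646]), 0.87)]
handle_mid [(array([-0.0358,  0.1548,  0.1745]), 0.67)]
```

>>> servo_tool:
  dp:
    - [0,0,-0.8]
    - [0,-4,-0.8]
    - [0,-8,-0.8]
    - [0,-12,-0.8]
    - [0,-16,-0.8]
    - [10,-16,-4]
    - [15,-16,-6]
    - [15,-16,-6]
    - [15,-16,-6]
    - [15,-16,-6]
  roll: [0,0,0,0,0,0,0,0,0,0]
  gripper: [0.6,0.6,0.6,0.6,0.6,0.6,0.6,0.6,0.6,0.6]

```text
t: 19.27
position: [0.4822, -0.3256, 0.3515]
tcp_rot: [[-0.058, 0.0, 0.998], [-0.998, -0.004, -0.058], [0.004, -1.0, 0.001]]
wrist_force: [-0.2, 0.0, -0.1]
finger_gap: 0.0529
```

```bash
python3 chk.py s19 lever_ball handle_mid nut_arms
python3 - <<'E'
from h import *
snap('top','t19.png')
for n in ['lever_ball','handle_mid','nut_arms']:
    r=optics.mark_of('top',n)[:1]; print(n, [(inv(q['at']),round(q['confidence'],2)) for q in r])
a=cv2.resize(cv2.imread('pics/s19.png')[140:290,180:330],None,fx=2.6,fy=2.6)
def sc(a): return (int(2.6*(a[0]-180+.5)),int(2.6*(a[1]-140+.5)))
for k in range(4):
    al=-.07+k*np.pi/2; cv2.circle(a,sc(proj('scene',w2w((.056*np.sin(al),-.19,.13+.056*np.cos(al))))),2,(0,0,255),-1)
b=cv2.resize(cv2.imread('pics/top0.png')[130:230,160:320],None,fx=2.5,fy=2.5)
c=cv2.resize(cv2.imread('pics/t19.png')[130:230,160:310],(375,390))
cv2.imwrite('pics/c19.png',cv2.hconcat([a,c]))
E
```

```text
19.2667 [-0.0514 -0.345   0.3515] 0.05286703872329324 [-0.2244  0.0322 -0.076 ] [-0.0458  0.0623 -0.0402]
lever_ball [(array([-0.0554, -0.0338,  0.2626]), 0.86)]
handle_mid [(array([-0.0351,  0.1559,  0.1747]), 0.87)]
nut_arms [(array([ 0.0009, -0.1923,  0.1286]), 0.69)]
lever_ball []
handle_mid [(array([-0.0345,  0.1514,  0.177 ]), 0.59)]
nut_arms [(array([-0.0008, -0.186 ,  0.1291]), 0.78)]
```

View pics/c19.png

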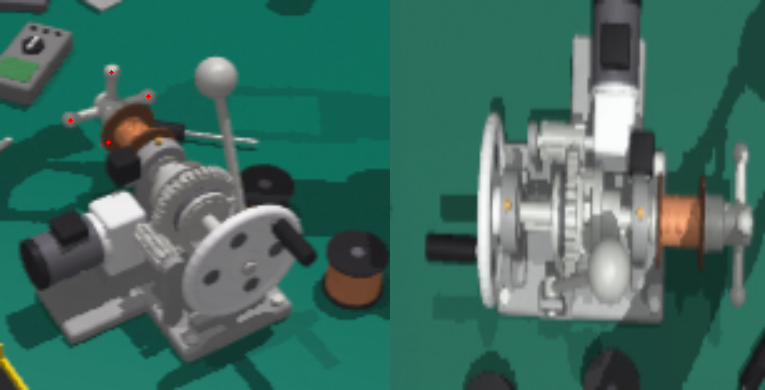

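View pics/t19.png

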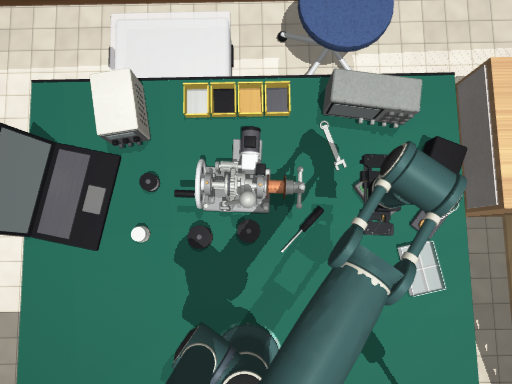

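The scene crop shows all four arm balls on the predicted marks, and the lever is still leaning home at (215,77). Handing in.

```bash
python3 -c "
from workcell import bot
print(bot.sign_off(), bot.sense()['t'])"
```

```text
the job is handed in; nothing more can be done
the job is handed in; nothing more can be done
```

The winder is in gear and the clamp nut is slackened. I handed the job in at about 20 s; no verdict was reported.

- **Lever:** I eased the ball past upright between loosely open jaws. It then leaned on the teeth without being pushed.
- **Spindle:** I turned the handle by about 0.9 rad towards −x, with about 2 N showing at the wrist whenever I checked. The teeth dropped in and the lever went fully home. The ball was at y −34 mm, z 265 mm, which matches 0.52 rad, and the last scene check showed it still there.
- **Nut:** Only then did I touch it. It gave on the first try towards +x, at about 8–10 N. I turned it in two strokes, one on each of two arms. It ended about 1.3 rad slack by my estimate; 0.79 rad was needed. The arm balls in the final picture sat on their predicted places.
- **Bench:** The final top view shows the other things where they started, except the multimeter, which the arm mostly hid. The gripper was well clear of everything.

**Checks that failed or disagreed:**
- On the second nut stroke, the 5 N grip let the fingers be pushed open to 46 mm. I raised it to 30 N and finished at that gap.
- The networks put the teeth about 10 mm off the winder fit and missed or misplaced the ball or handle a few times. The last top-camera look did not find the ball. I relied on the repeated scene readings and the pictures instead.

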